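Click a hanging caddy into its place on a louvred rail stand

ROBOT

A 7-joint arm with a two-finger parallel gripper is mounted at the origin on a cart in front of the work surface, level with it; the furniture and walls round the work are solid. World frame = base frame: x ahead of the robot, y to its left, z up, the work surface at z = 0. Lengths are in m, angles in rad, forces in N, time in s.
With the tool pointing down it reaches from about 0.4 to 0.85 m from the base axis. Payload 10.4 kg.
Tool frame: the origin (TCP) lies on the centre line of the jaws, within the pads' length; the fingertips stand 22 mm ahead of it and the grasp point (between the pads) lies 3 mm ahead of it; z points along the fingers, y is the line along which they close (so a half turn about z gives the same grasp; the last joint's range is limited). The gripper opens to 87 mm and grips with 3 to 60 N. Pads are 19 mm wide; open, the fingers measure 117 mm over their backs; the gripper's body (75 mm by 190 mm) begins 51 mm behind the grasp point.
Start: joints at [-0.023, 0.332, -0.065, 1.46, 0.022, 1.35, -0.088], TCP at [0.625, 0, 0.245] pointing down, gripper open.
Joint ranges: [-2.6, 2.6], [-0.5, 2.12], [-1.47, 1.34], [0.16, 2.42], [-1.27, 4.41], [0.06, 2.06], [-2.6, 2.6]. Speed limits (rad/s): [2.22, 2.22, 2.79, 2.79, 3.14, 3.14, 3.14].

INTERFACE

Orientations are given as a unit quaternion [x, y, z, w].
In Python, from station import * gives the robot as it stands. The module is installed in compiled form; this text tells all that it offers.
- The arm moves only by the tool arm_command, never from a script. Its argument "commands" is a list of rows, each a list of 7 numbers: the shift along the tool's x, y, z in mm, then the turn, a rotation vector about the tool's x, y, z in degrees, then the opening, from -1 (shut) to 1 (fully open), so that 0 is half open. In form: [[dx, dy, dz, rx, ry, rz, claw], ...]. A call has exactly 8 rows; each row is the pose to reach, as a shift and turn from the pose commanded when the call began, along the tool's axes at that moment; what a row does not reach only later rows make up. A row lasts 1/8 s, in which the tool goes at most 62.5 mm and 10.7 degrees, less where a joint would pass 70% of its speed; a pose out of reach is approached as far as the arm can. A call with a gripper value outside its range is refused whole. The fingers move at their own pace and stop on an object; "grip_force" is the grip in N (left out, the last holds). Time passes only in rows, so rows that repeat a pose let the fingers close, or fill a call up. It gives the time, the measured TCP pose, the force, the opening and the grip force at its end, in the units of the state.
- read_state(): the state, without advancing time (a new reading comes with each control period).
- snapshot(name): name is "scene" or "side" or "wrist"; returns (picture, depth): 480x640x3 uint8, red, green, blue; 480x640 float32, m along the optical axis (not along the pixel's ray), 0 where there is no reading.
- calibration(name): a dict with "fx", "fy", "cx", "cy" (pixels), "k1" (the pictures are not rectified: a ray, as slopes to the right and down, at radius r is drawn at 1 + k1 r^2 times it, then the intrinsics apply), "T" (4x4, takes a point from camera to world coordinates). Camera axes: x right, y down, z forward; pixel columns grow to the right and rows downward; lengths in m; the calibration is good to about 2 mm. A picture is of the moment at which its call begins: read the wrist's pose just before it. calibration takes no time and is no camera call; for the wrist camera it gives the pose at the moment of the call.
- job_done(): hands the job in; it is judged then, once.
Trained networks look in the newest picture that a camera, given by its name, has taken for a name from the list of things; names that differ only in an ending like _2 or _b are one class to them, and where a whole thing is asked for, a point or a joint stands for the part that bears it (a point fixed in the world has none). Each returns a list of dicts, best first, with "p" (0 to 1); they miss things now and then, are a little off and sometimes report something else, mostly with a low value. They report only what shows in the picture. A call takes as long as a camera call.
- spot_in(query, camera): "point" ([column, row] in pixels, amid what is visible of it).
The state is a dict: "clock": time; "joints": joint angles; "qvel": joint speeds; "effort": joint torques, N m; "tcp_pos": TCP position; "orientation": TCP orientation; "ft_force": force on the tool from outside, world axes, zero at the start; "torque": the same for the moment, N m; "finger_gap": opening from 0.0 (shut) to 1.0 (fully open); "grasp_force": force on a finger pad.
Only numpy, scipy, OpenCV 4.12 (cv2) and the standard library are available. Lean on these libraries where they do the work, as an engineer would, in place of code of your own. Each camera call takes 0.05 s, during which the arm holds its last target. There are 200 camera calls.

TASK

Lift the small white caddy by its blue tab, hook its lip over the steel rail of the louvred stand, and find the notch in the rail where the lip drops in. Press it gently but firmly down until the spring catches click over the lip and it is fully home, hanging straight with the open side up; then let go. Do not force it against the rail where there is no notch, and do not disturb the spice jar, the mug or the lemon.

Things in the scene. Friction and masses are not known exactly. Their poses are not given: they have to be found in the camera images.
- caddy: Loose open white plastic caddy, 90 x 84 x 68 mm (x, y, z), walls 4 mm, 0.15 to 0.29 kg. Origin at the centre of its underside, z up, +x towards its back, where a hook lip and a blue upright grip tab are. The outer face of its back wall is at x = +45 mm. A wall cabinet hangs over the back of the worktop, about 0.5 m up: keep arm and wrist low and forward on the way.
- caddy_lip (a point): Middle of the lip plate's underside (caddy frame 51.5, 0, 68 mm; caddy's axes); this rests on the rail. The lip is 36 mm wide in y: a 4 mm plate reaching back from the back wall to x = 63 mm, and a tongue hanging from its end (x = 58 to 63 mm, reaching 16 mm below this point), leaving a slot 13 mm wide in x, open downwards.
- caddy_grip (a point): Where to hold the caddy: centre of the blue tab, 14 mm below its top (caddy frame 40, 0, 112 mm). Pinch it across its 10 mm thickness (along caddy x); it is 44 mm wide in y. Fingertips up to 25 mm below this point stay clear of the rail when the caddy is home.
- stand: Fixed louvred stand, base 290 mm long (y), 125 mm deep (x). Origin on the worktop below the rail's middle plane; z up; +x points to its back, away from the side where the caddy hangs. At home the caddy's axes agree with the stand's, and its back lies against rail and louvres. More than 35 N between caddy and stand is too much.
- stand_rail (a point): Point on the stand at rail-top height (stand frame 0, 0, 150 mm), stand's axes. The flat rigid steel rail runs along y, 8 mm thick in x, and is clear above. Its one notch (41 mm wide in y, edges rounded 5 mm) has its middle anywhere from 35 mm left to 35 mm right of this point along y, different each time and not reported: see it or feel for it.
- stand_floor (a point): Height of the notch floor (stand frame 0, 0, 134 mm), where the lip's underside rests when home; the notch's y is not reported. Two sprung brass balls stick out 4 mm from the notch's sides: a lip lowered in stops about 7 mm below the rail top, needs about 5 to 12 N to pass, then clicks under the balls onto the floor.
- spice: Spice jar with a yellow cap, 42 mm across, 96 mm tall, loose bystander. Origin at the centre of its underside.
- mug: White mug with yellow bands, 86 x 120 x 101 mm, loose bystander. Origin at the centre of its underside.
- lemon: Lemon, 71 x 53 x 51 mm, loose bystander. Origin at the centre of its underside.

How it is judged:
By the outcome, as a careful person would: the job done as asked, in the order asked, and still so for the second after the job is handed in, with the robot touching nothing.
It also fails if it takes over 72 s, if anything falls off the work surface, if the arm or the gripper's body presses on something with over 40 N, if the wrist force passes 120 N, or if a joint passes its speed limit or range.

## Working session

There is one attempt and no reset: what is moved stays moved. The work goes in short steps, Python scripts to look and compute and a tool call to move; the robot and the scene stay as the last step left them, time stands still between calls to the robot, and variables do not carry over. Pictures are saved under pics/ and viewed, at most 10 in all, crops included, and the job is handed in when it is done.

Besides the shell and the picture viewer there is one more tool, called in YAML: its name, and indented under it one key for each argument. arm_command: Moves the arm, as the interface text tells. Its arguments: {"type":"object","properties":{"commands":{"type":"array"},"grip_force":{"type":"number"}},"required":["commands"]}

```bash
mkdir -p pics
cat > h.py <<'E'
from station import *
import numpy as np, cv2
from scipy.spatial.transform import Rotation as R
def cloud(d,c):
    v,u=np.mgrid[0:480,0:640]
    K=np.array([[c['fx'],0,c['cx']],[0,c['fy'],c['cy']],[0,0,1.]])
    p=cv2.undistortPoints(np.stack([u,v],-1).reshape(-1,1,2).astype(float),K,np.array([c['k1'],0,0,0.])).reshape(480,640,2)
    P=np.dstack([p*d[...,None],d])
    return P@c['T'][:3,:3].T+c['T'][:3,3]
def snap(n,f):
    c=calibration(n); im,d=snapshot(n); c={k:np.array(v) if k=='T' else v for k,v in c.items()}
    cv2.imwrite(f'pics/{f}.png',im[...,::-1]); P=cloud(d,c); P[d==0]=np.nan
    np.savez(f'{f}.npz',im=im,P=P,d=d); return im,P,c
def med(P,u,v,r=3):
    u,v=int(u),int(v); return np.nanmedian(P[v-r:v+r+1,u-r:u+r+1].reshape(-1,3),0).round(4)
E
python3 - <<'E'
from h import *
for n in ['scene','side']:
    im,P,c=snap(n,n+'1')
    print(n,c['T'].round(2).tolist(),c['fx'],c['k1'])
    for q in ['caddy','caddy_lip','caddy_grip','stand','stand_rail','spice','mug','lemon']:
        for r in spot_in(q,n)[:2]: print(q,np.round(r['point']),round(r['p'],2),med(P,*r['point']))
print(read_state())
E
```

```text
scene [[-0.8, -0.36, 0.48, -0.11], [-0.6, 0.49, -0.63, 0.9], [-0.01, -0.8, -0.61, 0.9], [0.0, 0.0, 0.0, 1.0]] 566.7382329055271 0.05130073978017234
caddy [298. 345.] 0.85 [0.4407 0.2619 0.0039]
caddy_lip [299. 346.] 0.71 [0.4368 0.2591 0.004 ]
caddy_grip [295. 345.] 0.87 [0.4474 0.2639 0.0041]
stand [323. 234.] 0.91 [ 0.6125 -0.061   0.0408]
stand_rail [322. 234.] 0.59 [ 0.6094 -0.0491  0.0444]
spice [245. 385.] 0.83 [0.4177 0.4418 0.067 ]
mug [215. 290.] 0.72 [0.6301 0.3055 0.0907]
lemon [405. 212.] 0.72 [ 0.4936 -0.2708  0.0394]
side [[0.82, -0.28, 0.5, -0.1], [-0.58, -0.4, 0.71, -0.88], [0.0, -0.87, -0.49, 0.74], [0.0, 0.0, 0.0, 1.0]] 462.3421648365154 -0.11330240175717395
caddy [236. 241.] 0.78 [0.4084 0.2501 0.0573]
caddy_lip [237. 245.] 0.9 [0.3993 0.2425 0.0585]
caddy_grip [238. 240.] 0.84 [0.4299 0.3124 0.0393]
stand [364. 272.] 0.93 [ 0.6204 -0.0845  0.05  ]
stand_rail [365. 272.] 0.95 [ 0.6209 -0.087   0.0523]
stand_rail [384. 333.] 0.44 [ 0.4938 -0.3028  0.0485]
spice [300. 219.] 0.62 [0.6302 0.245  0.0773]
spice [220. 219.] 0.55 [0.426  0.4096 0.0709]
mug [300. 215.] 0.9 [0.6294 0.2424 0.0906]
mug [366. 271.] 0.49 [ 0.6215 -0.0907  0.0533]
lemon [384. 335.] 0.98 [ 0.4938 -0.3082  0.0455]
{'clock': 0.9, 'joints': array([-0.02263482,  0.33219257, -0.06472207,  1.4600778 ,  0.02159064,
        1.34988647, -0.08850713]), 'qvel': array([ 0.00111806,  0.00031155, -0.00040047,  0.00117359, -0.000685  ,
        0.00115591, -0.00018445]), 'effort': array([-6.78060333e-04, -6.23034739e+01,  2.41667905e-02, -3.90127552e+01,
       -6.09850790e-02,  3.15030583e-02,  3.17479964e-05]), 'tcp_pos': array([6.25033274e-01, 5.68140002e-05, 2.44590834e-01]), 'orientation': array([7.07089360e-01, 7.07124198e-01, 5.91241169e-05, 3.17027846e-05]), 'ft_force': array([0.2837741 , 0.37319618, 0.29012784]), 'torque': array([-0.02218234,  0.02432711,  0.01564998]), 'grasp_force': 0.0, 'finger_gap': 0.999312604109732}
```

View pics/scene1.png

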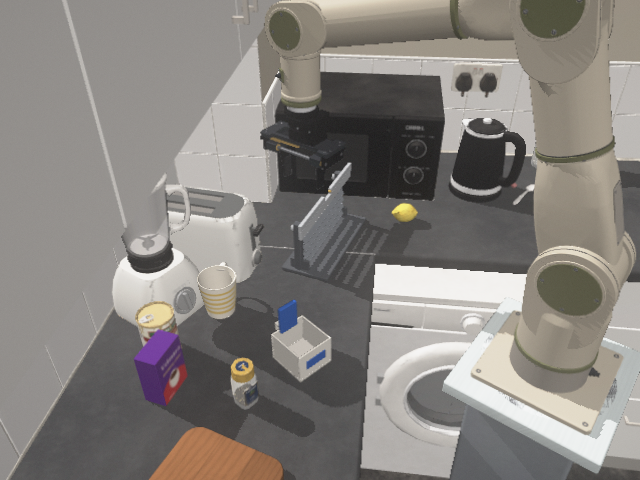

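View pics/side1.png

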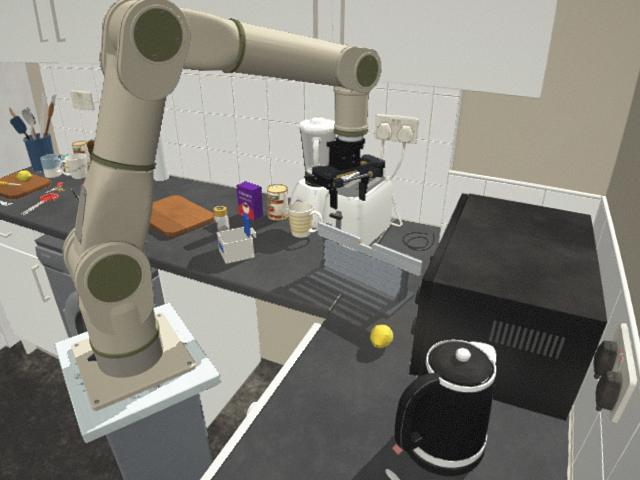

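The scene view shows the caddy at (300,345) with its blue tab at (288,317). The stand's rail runs from about (300,225) to (348,172), and there is open counter between them. The side view shows the rail from (318,225) to (420,268). Next I'll get the poses from the point clouds.

```bash
cat > m.py <<'E'
from h import *
for n in ['scene1','side1']:
    z=np.load(n+'.npz'); im=z['im'].astype(int); P=z['P']
    r,g,b=im[...,0],im[...,1],im[...,2]
    box=(P[...,0]>.3)&(P[...,0]<.56)&(P[...,1]>.15)&(P[...,1]<.38)
    tab=box&(b>r+50)&(b>g+40)&(P[...,2]>.075)
    T=P[tab]; print(n,'tab n',len(T),'mean',T.mean(0).round(4),'z',np.percentile(T[:,2],[2,98]).round(3))
    q=T[:,:2]-T[:,:2].mean(0); w,V=np.linalg.eigh(q.T@q); a=V[:,1]; s=q@a
    print(' wide dir',a.round(3),'deg',np.degrees(np.arctan2(a[1],a[0])).round(1),'ext',np.percentile(s,[1,99]).round(4),'sd thin',np.sqrt(w[0]/len(q)).round(4))
    rim=box&(P[...,2]>.058)&(P[...,2]<.076)&(g>110)&(abs(r-b)<40)
    Q=P[rim][:,:2].astype(np.float32)
    if len(Q)>20: print(' rim',len(Q),cv2.minAreaRect(Q))
    # stand
    sb=(P[...,0]>.5)&(P[...,0]<.85)&(P[...,1]>-.3)&(P[...,1]<.16)
    for lo,hi in [(.14,.156),(.12,.14),(.09,.12)]:
        Q=P[sb&(P[...,2]>lo)&(P[...,2]<hi)]
        if len(Q)<10: continue
        l=cv2.fitLine(Q[:,:2].astype(np.float32),cv2.DIST_HUBER,0,.001,.001).ravel()
        d=l[:2]; s=(Q[:,:2]-l[2:])@d; e=np.percentile(s,[0.5,99.5])
        print(' st',lo,len(Q),'deg',np.degrees(np.arctan2(d[1],d[0])).round(1),'ends',(l[2:]+e[0]*d).round(3),(l[2:]+e[1]*d).round(3),'zmax',Q[:,2].max().round(3))
E
python3 m.py
python3 - <<'E'
import cv2
a=cv2.imread('pics/scene1.png')[160:290,260:420];b=cv2.imread('pics/side1.png')[205:325,290:450]
a=cv2.resize(a,(640,520),interpolation=2);b=cv2.resize(b,(693,520),interpolation=2)
cv2.imwrite('pics/crop1.png',cv2.resize(b,(800,600)))
E
```

```text
scene1 tab n 375 mean [0.448  0.2778 0.1041] z [0.077 0.127]
 wide dir [0.201 0.98 ] deg 78.4 ext [-0.022   0.0204] sd thin 0.002
 rim 538 ((0.4190596342086792, 0.28155264258384705), (0.08731914311647415, 0.11062649637460709), 77.69318389892578)
 st 0.14 671 deg -71.7 ends [0.557 0.118] [ 0.693 -0.293] zmax 0.156
 st 0.12 843 deg -84.9 ends [0.616 0.151] [ 0.656 -0.3  ] zmax 0.14
 st 0.09 945 deg -66.8 ends [0.574 0.114] [ 0.739 -0.272] zmax 0.12
side1 tab n 102 mean [0.4479 0.2641 0.1052] z [0.078 0.128]
 wide dir [0.107 0.994] deg 83.9 ext [-0.0156  0.0252] sd thin 0.0026
 rim 268 ((0.4214984178543091, 0.27808302640914917), (0.09121869504451752, 0.11092991381883621), 78.2786865234375)
 st 0.14 746 deg 78.9 ends [ 0.629 -0.242] [0.706 0.15 ] zmax 0.156
 st 0.12 1064 deg 80.7 ends [ 0.627 -0.242] [0.692 0.153] zmax 0.14
 st 0.09 1218 deg 76.8 ends [ 0.611 -0.234] [0.702 0.151] zmax 0.12
```

View pics/crop1.png

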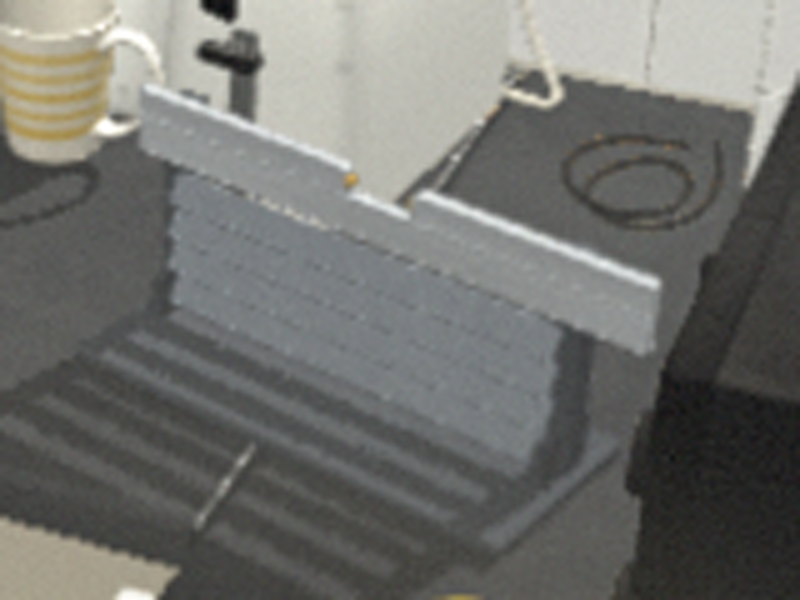

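The crop shows the notch clearly: its left edge is at crop (352,168) with a brass ball showing, and its right edge at (418,196). The rail ends are at crop (147,90) and (660,285). I'll intersect those rays with the rail-top plane.

```bash
cat > n.py <<'E'
from h import *
c=calibration('side'); T=np.array(c['T'])
K=np.array([[c['fx'],0,c['cx']],[0,c['fy'],c['cy']],[0,0,1.]])
px=np.array([[147,90],[352,168],[418,196],[660,285]],float)/5+[290,205]
p=cv2.undistortPoints(px.reshape(-1,1,2),K,np.array([c['k1'],0,0,0.])).reshape(-1,2)
d=np.c_[p,np.ones(4)]@T[:3,:3].T; o=T[:3,3]
X=o+d*((.150-o[2])/d[:,2])[:,None]; print(X.round(4))
print('len',np.linalg.norm(X[3]-X[0]),'notch w',np.linalg.norm(X[2]-X[1]))
v=X[0]-X[3]; print('rail deg',np.degrees(np.arctan2(v[1],v[0])),'mid',((X[0]+X[3])/2).round(4),'notch',((X[1]+X[2])/2).round(4))
for n in ['scene1','side1']:
    P=np.load(n+'.npz')['P']
    u=v[:2]/np.linalg.norm(v[:2]); nn=np.array([u[1],-u[0]])
    m=(X[0]+X[3])[:2]/2; s=(P[...,:2]-m)@u; t=(P[...,:2]-m)@nn
    k=(abs(t)<.02)&(abs(s)<.16)&(P[...,2]>.12)&(P[...,2]<.155); Q=P[k]
    l=cv2.fitLine(Q[:,:2].astype(np.float32),cv2.DIST_HUBER,0,.001,.001).ravel()
    ss=s[k]; print(n,k.sum(),'deg',np.degrees(np.arctan2(l[1],l[0])),'t med',np.median(t[k]).round(4),'s',np.percentile(ss,[.5,99.5]).round(3),'z',np.percentile(Q[:,2],[2,98]).round(3))
    # notch: upper-band point histogram
    q=k&(P[...,2]>.139); h,e=np.histogram(s[q],bins=np.arange(-.15,.155,.01)); print(h.tolist())
    base=(t<-.02)&(t>-.2)&(abs(s)<.2)&(P[...,2]>.006)&(P[...,2]<.03); print('base t',np.percentile(t[base],[2,98]).round(3),'s',np.percentile(s[base],[2,98]).round(3))
E
python3 n.py
```

```text
[[ 0.5795  0.0653  0.15  ]
 [ 0.6156 -0.071   0.15  ]
 [ 0.6243 -0.1138  0.15  ]
 [ 0.663  -0.2484  0.15  ]]
len 0.32461121112705715 notch w 0.04368888939718235
rail deg 104.91221524519635 mid [ 0.6212 -0.0915  0.15  ] notch [ 0.6199 -0.0924  0.15  ]
scene1 705 deg -75.82832 t med -0.0021 s [-0.157  0.159] z [0.121 0.152]
[6, 12, 9, 16, 22, 12, 11, 12, 8, 9, 9, 12, 9, 16, 0, 0, 0, 3, 12, 11, 13, 13, 14, 11, 15, 14, 15, 13, 17, 26]
base t [-0.185 -0.021] s [-0.147  0.164]
side1 1164 deg -76.01711 t med -0.0023 s [-0.159  0.157] z [0.121 0.152]
[22, 22, 23, 26, 25, 21, 16, 21, 21, 20, 18, 23, 18, 4, 0, 0, 1, 15, 19, 18, 16, 17, 18, 18, 16, 16, 15, 15, 14, 18]
base t [-0.194 -0.021] s [-0.183  0.154]
```

arm_command:
  commands:
    - [40,-25,0,0,0,2,1]
    - [85,-54,0,0,0,4,1]
    - [130,-82,0,0,0,6,1]
    - [175,-111,0,0,0,8,1]
    - [220,-140,0,0,0,10,1]
    - [255,-162,0,0,0,12,1]
    - [271,-172,0,0,0,12,1]
    - [271,-172,0,0,0,12,1]
  grip_force: 20

```text
clock: 1.9
tcp_pos: [0.4529, 0.2714, 0.2446]
orientation: [0.776, 0.63, 0.0, 0.0]
ft_force: [-0.1, -0.7, -0.0]
finger_gap: 0.997
grasp_force: 0.0
```

```bash
cat > w.py <<'E'
from h import *
s=read_state(); im,P,c=snap('wrist','wrist1')
print(s['clock'],s['tcp_pos'].round(4),s['orientation'].round(4),s['ft_force'].round(2),c['T'].round(3).tolist())
r,g,b=[im[...,i].astype(int) for i in range(3)]
tab=(b>r+50)&(b>g+40)&(P[...,2]>.12)&(P[...,2]<.135)
T=P[tab]; print('top',len(T)); 
if len(T)>20:
    print(T.mean(0).round(4),cv2.minAreaRect(T[:,:2].astype(np.float32)))
rim=(P[...,2]>.062)&(P[...,2]<.078)&(g>110)&(abs(r-b)<40)&(abs(P[...,0]-.42)<.1)&(abs(P[...,1]-.28)<.1)
print(rim.sum(), cv2.minAreaRect(P[rim][:,:2].astype(np.float32)) if rim.sum()>20 else '')
for q in ['caddy_grip','caddy']: print([(x['point'],x['p'],med(P,*x['point'])) for x in spot_in(q,'wrist')[:1]])
E
python3 w.py
```

```text
1.9 [0.4529 0.2714 0.2446] [7.764e-01 6.302e-01 1.000e-04 1.000e-04] [-0.1  -0.67 -0.01] [[0.978, -0.199, -0.058, 0.469], [-0.207, -0.94, -0.27, 0.345], [-0.0, 0.276, -0.961, 0.386], [0.0, 0.0, 0.0, 1.0]]
top 943
[0.4522 0.2752 0.1264] ((0.45209112763404846, 0.27427589893341064), (0.0440889447927475, 0.009135598316788673), 78.7859115600586)
3445 ((0.42118367552757263, 0.2797887325286865), (0.08461256325244904, 0.10798326879739761), 79.1074447631836)
[([272.9, 208.6], 0.74, array([0.4051, 0.2735, 0.005 ]))]
[([272.8, 207.9], 0.55, array([0.4056, 0.2747, 0.0051]))]
```

View pics/wrist1.png

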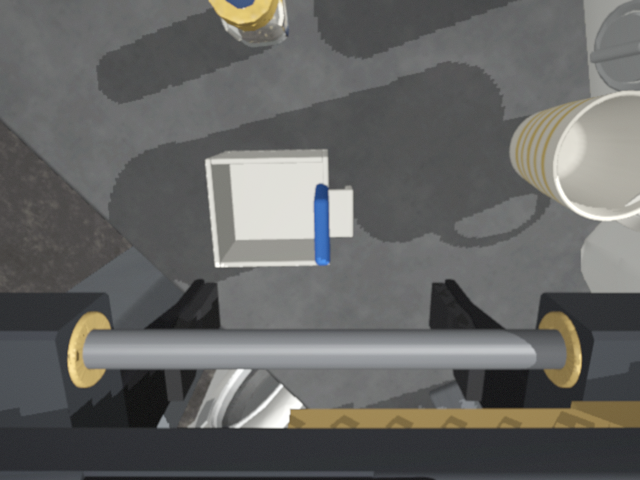

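The wrist view shows the tab's top as a blue strip from (322,185) to (322,265), inside the jaw opening. The lip is at (341,211). I'll descend with small corrections.

arm_command:
  commands:
    - [3,-1.5,20,0,0,-1,1]
    - [3,-1.5,45,0,0,-1,1]
    - [3,-1.5,70,0,0,-1,1]
    - [3,-1.5,95,0,0,-1,1]
    - [3,-1.5,115,0,0,-1,1]
    - [3,-1.5,127,0,0,-1,1]
    - [3,-1.5,133,0,0,-1,1]
    - [3,-1.5,133,0,0,-1,1]

```text
clock: 3.05
tcp_pos: [0.4525, 0.274, 0.1117]
orientation: [0.772, 0.636, 0.0, 0.0]
ft_force: [0.3, 0.2, 0.2]
finger_gap: 0.998
grasp_force: 0.0
```

arm_command:
  commands:
    - [0,0,0,0,0,0,-1]
    - [0,0,0,0,0,0,-1]
    - [0,0,0,0,0,0,-1]
    - [0,0,0,0,0,0,-1]
    - [0,0,0,0,0,0,-1]
    - [0,0,0,0,0,0,-1]
    - [0,0,0,0,0,0,-1]
    - [0,0,0,0,0,0,-1]
  grip_force: 40

```text
clock: 4.05
tcp_pos: [0.4522, 0.2743, 0.1116]
orientation: [0.772, 0.636, 0.0, 0.0]
ft_force: [0.3, -0.9, -0.5]
finger_gap: 0.172
grasp_force: 0.0
```

arm_command:
  commands:
    - [0,0,0,0,0,0,-1]
    - [0,0,0,0,0,0,-1]
    - [0,0,0,0,0,0,-1]
    - [0,0,0,0,0,0,-1]
    - [0,0,0,0,0,0,-1]
    - [0,0,-4,0,0,0,-1]
    - [0,0,-12,0,0,0,-1]
    - [0,0,-20,0,0,0,-1]

```text
clock: 5.05
tcp_pos: [0.4523, 0.2743, 0.1323]
orientation: [0.772, 0.636, 0.0, 0.0]
ft_force: [0.3, -0.4, -2.3]
finger_gap: 0.11
grasp_force: 40.0
```

arm_command:
  commands:
    - [0,0,-15,0,0,0,-1]
    - [0,0,-35,0,0,0,-1]
    - [0,0,-55,0,0,0,-1]
    - [-10,5,-75,0,0,0,-1]
    - [-30,14,-92,0,0,0,-1]
    - [-60,28,-103,0,0,0,-1]
    - [-95,44,-108,0,0,0,-1]
    - [-130,60,-108,0,0,0,-1]

```text
clock: 6.05
tcp_pos: [0.4867, 0.1342, 0.2412]
orientation: [0.772, 0.636, 0.001, 0.0]
ft_force: [0.1, -0.3, -2.3]
finger_gap: 0.111
grasp_force: 40.0
```

arm_command:
  commands:
    - [-35,16,0,0,0,-3,-1]
    - [-70,32,0,0,0,-7,-1]
    - [-105,47,0,0,0,-11,-1]
    - [-140,63,0,0,0,-15,-1]
    - [-175,78,0,0,0,-19,-1]
    - [-205,92,0,0,0,-22,-1]
    - [-225,101,0,0,0,-24,-1]
    - [-231,104,0,0,0,-25,-1]

```text
clock: 7.05
tcp_pos: [0.5443, -0.1127, 0.2403]
orientation: [0.616, 0.788, 0.0, 0.0]
ft_force: [0.3, -0.3, -2.9]
finger_gap: 0.114
grasp_force: 40.0
```

Run:
```python
from h import *
s=read_state(); im,P,c=snap('wrist','wrist2')
print(s['clock'],s['tcp_pos'].round(4),R.from_quat(s['orientation']).as_matrix().round(3).tolist(),s['ft_force'].round(2))
```

```text
7.05 [ 0.5443 -0.1127  0.2403] [[-0.241, 0.971, 0.001], [0.971, 0.241, -0.0], [-0.0, 0.001, -1.0]] [ 0.32 -0.28 -2.92]
```

View pics/wrist2.png

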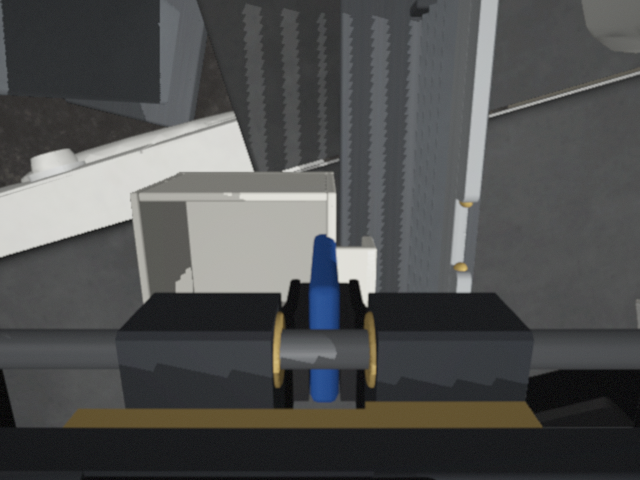

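The wrist view shows the notch, with brass balls at (466,203) and (461,267). The lip's far edge is near (357,247), and its tongue's outer edge is at column 375. I'll measure both in tool coordinates.

```bash
cat > t.py <<'E'
from h import *
import sys
f=sys.argv[1]
s=read_state(); z=np.load(f+'.npz'); P=z['P']; im=z['im'].astype(int)
M=R.from_quat(s['orientation']).as_matrix(); Q=(P-s['tcp_pos'])@M*1000  # tool mm
zt=s['tcp_pos'][2]*1000
W=zt-Q[...,2]  # world z mm
# rail
k=(W>140)&(W<156)&(Q[...,1]>55)&(Q[...,1]<110); A=Q[k]
l=cv2.fitLine(A[:,:2].astype(np.float32),cv2.DIST_HUBER,0,.01,.01).ravel(); 
print('rail top n',k.sum(),'dir deg from tool x',np.degrees(np.arctan(l[1]/l[0])).round(2),'y at x=0',(l[3]-l[2]*l[1]/l[0]).round(1),'z',np.percentile(W[k],[10,50,90]).round(1))
top=k&(W>147); res=Q[...,1]-(l[3]+(Q[...,0]-l[2])*l[1]/l[0])
print('res',np.percentile(res[top],[2,50,98]).round(1)); 
x=np.sort(Q[top][:,0]); g=np.diff(x); i=g.argmax(); print('gap in x of top pts',x[i].round(1),x[i+1].round(1), 'range',x[0].round(),x[-1].round())
r,gc,b=im[...,0],im[...,1],im[...,2]
ball=(r>b+40)&(Q[...,1]>50)&(W>125)&(W<155)
n,lab,st,cen=cv2.connectedComponentsWithStats(ball.astype(np.uint8))
for j in range(1,n):
    if st[j,4]>8: print('ball',st[j,4],cen[j].round(1),Q[lab==j].mean(0).round(1),'xr',np.percentile(Q[lab==j][:,0],[3,97]).round(1),'W',W[lab==j].mean().round(1))
# lip / caddy
lip=(Q[...,1]>8)&(Q[...,1]<40)&(gc>150)&(abs(r-b)<35)&(abs(Q[...,0])<60)&(Q[...,2]>20)&(Q[...,2]<60)
L=Q[lip]; print('lip n',lip.sum(),'x',np.percentile(L[:,0],[1,3,97]).round(1),'y',np.percentile(L[:,1],[3,97,99]).round(1),'z',np.percentile(L[:,2],[5,50,95]).round(1))
tab=(b>r+50)&(abs(Q[...,0])<40)&(abs(Q[...,1])<25)&(Q[...,2]<30)
L=Q[tab]; print('tab x',np.percentile(L[:,0],[1,99]).round(1),'y',np.percentile(L[:,1],[2,98]).round(1),'z',np.percentile(L[:,2],[5,50]).round(1))
rim=(W>0)&(Q[...,2]>30)&(Q[...,2]<55)&(gc>110)&(abs(r-b)<35)&(Q[...,1]<12)&(Q[...,1]>-100)&(abs(Q[...,0])<60)
L=Q[rim]; bb=L[L[:,0]<np.percentile(L[:,0],2)+3]; print('rim far edge x',np.percentile(L[:,0],[.5,2,98]).round(1),'y',np.percentile(L[:,1],[1,99]).round(1)); 
l2=cv2.fitLine(bb[:,:2].astype(np.float32),cv2.DIST_HUBER,0,.01,.01).ravel(); print('caddy yaw err deg',np.degrees(np.arctan2(l2[0],l2[1])).round(1))
E
python3 t.py wrist2
```

```text
rail top n 5013 dir deg from tool x -0.52 y at x=0 79.1 z [143.4 150.3 151.4]
res [-2.7  1.   5.5]
gap in x of top pts -13.8 27.2 range -27.0 128.0
ball 50 [466.5 203.9] [25.7 79.7 95. ] xr [24.1 27.4] W 145.1
ball 91 [460.5 266.7] [-12.2  79.9  96.3] xr [-14.1 -10.5] W 143.8
lip n 1342 x [-7.7 -4.8 17.4] y [ 8.6 22.5 22.8] z [37.5 38.5 39.5]
tab x [-19.9  22.3] y [-4.8  4.3] z [-16.2 -14.6]
rim far edge x [-7.3 -2.9 42. ] y [-84.7  11.4]
caddy yaw err deg 80.4
```

arm_command:
  commands:
    - [1,8,0,0,0,-0.5,-1]
    - [2,20,0,0,0,-0.5,-1]
    - [4,34,0,0,0,-0.5,-1]
    - [5,48,0,0,0,-0.5,-1]
    - [6,60,0,0,0,-0.5,-1]
    - [6.7,67,0,0,0,-0.5,-1]
    - [6.7,69,0,0,0,-0.5,-1]
    - [6.7,69,0,0,0,-0.5,-1]

```text
clock: 8.1
tcp_pos: [0.6095, -0.0885, 0.2396]
orientation: [0.612, 0.791, -0.0, -0.0]
ft_force: [0.0, -0.2, -2.5]
finger_gap: 0.113
grasp_force: 40.0
```

```bash
python3 - <<'E'
from h import *
s=read_state(); im,P,c=snap('wrist','wrist3'); snap('side','side3')
print(s['clock'],s['tcp_pos'].round(4),R.from_quat(s['orientation']).as_matrix().round(3).tolist(),s['ft_force'].round(2))
a=cv2.imread('pics/wrist3.png')[150:300,240:440]; b=cv2.imread('pics/side3.png')[170:320,290:490]
cv2.imwrite('pics/c3.png',cv2.resize(np.hstack([a,b]),(800,300),interpolation=2))
E
sed -i 's/Q\[...,1\]>55)&(Q\[...,1\]<110/Q[...,1]>-2)\&(Q[...,1]<26/; s/Q\[...,1\]>50/Q[...,1]>0/' t.py; python3 t.py wrist3
```

```text
8.1 [ 0.6095 -0.0885  0.2396] [[-0.25, 0.968, -0.0], [0.968, 0.25, -0.0], [-0.0, -0.0, -1.0]] [ 0.04 -0.21 -2.53]
rail top n 3792 dir deg from tool x 0.41 y at x=0 11.3 z [149.6 150.8 151.7]
res [-3.8  0.1  4.1]
gap in x of top pts -82.5 19.7 range -104.0 128.0
ball 35 [344.7 218.3] [17.8 11.6 94.8] xr [16.6 18.8] W 144.9
lip n 1401 x [-7.4 -4.6 17.8] y [ 8.5 22.7 23. ] z [37.9 38.9 40.1]
tab x [-19.8  25.4] y [-4.6  4.4] z [-15.9 -14.2]
rim far edge x [-7.1 -3.1 42.1] y [-84.4  11.3]
caddy yaw err deg 83.7
```

View pics/c3.png

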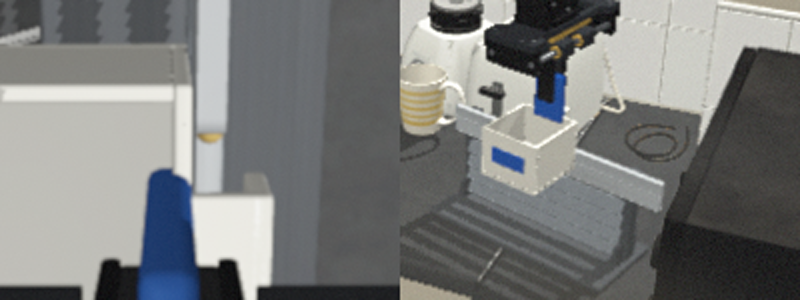

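The wrist crop (left half) shows the rail passing between the back wall and the tongue, and the notch edge with its ball at (345,218). That edge is 20 mm from the lip's centre, so the lip is over the notch. Lowering now.

arm_command:
  commands:
    - [-0.4,0,8,0,0,0.4,-1]
    - [-0.4,0,18,0,0,0.4,-1]
    - [-0.4,0,28,0,0,0.4,-1]
    - [-0.4,0,36,0,0,0.4,-1]
    - [-0.4,0,42,0,0,0.4,-1]
    - [-0.4,0,46,0,0,0.4,-1]
    - [-0.4,0,49,0,0,0.4,-1]
    - [-0.4,0,50,0,0,0.4,-1]

```text
clock: 9.2
tcp_pos: [0.6097, -0.0886, 0.1895]
orientation: [0.615, 0.789, 0.0, 0.0]
ft_force: [-0.2, -0.0, -2.6]
finger_gap: 0.112
grasp_force: 40.0
```

arm_command:
  commands:
    - [0,0,0.5,0,0,0,-1]
    - [0,0,1,0,0,0,-1]
    - [0,0,1.5,0,0,0,-1]
    - [0,0,2,0,0,0,-1]
    - [0,0,2.5,0,0,0,-1]
    - [0,0,3,0,0,0,-1]
    - [0,0,3.5,0,0,0,-1]
    - [0,0,4,0,0,0,-1]

```text
clock: 10.2
tcp_pos: [0.6101, -0.0889, 0.1861]
orientation: [0.615, 0.788, 0.0, 0.001]
ft_force: [-0.4, -2.6, 4.4]
finger_gap: 0.11
grasp_force: 40.0
```

Force is building at ball height, with the lip about 7 mm below the rail top, and there's a slight −y push. I'll press on gently with a small centring shift.

arm_command:
  commands:
    - [-0.4,0,0.5,0,0,0,-1]
    - [-0.4,0,1,0,0,0,-1]
    - [-0.4,0,1.4,0,0,0,-1]
    - [-0.4,0,1.8,0,0,0,-1]
    - [-0.4,0,2.2,0,0,0,-1]
    - [-0.4,0,2.6,0,0,0,-1]
    - [-0.4,0,3,0,0,0,-1]
    - [-0.4,0,3,0,0,0,-1]

```text
clock: 11.2
tcp_pos: [0.6096, -0.089, 0.1823]
orientation: [0.615, 0.789, -0.0, -0.0]
ft_force: [0.4, -0.5, 0.0]
finger_gap: 0.111
grasp_force: 40.0
```

arm_command:
  commands:
    - [0,0,0.6,0,0,0,-1]
    - [0,0,1.2,0,0,0,-1]
    - [0,0,1.8,0,0,0,-1]
    - [0,0,2.4,0,0,0,-1]
    - [0,0,3,0,0,0,-1]
    - [0,0,3.6,0,0,0,-1]
    - [0,0,4.2,0,0,0,-1]
    - [0,0,4.2,0,0,0,-1]

```text
clock: 12.2
tcp_pos: [0.6096, -0.089, 0.1781]
orientation: [0.615, 0.789, -0.0, -0.0]
ft_force: [0.4, -1.5, -3.3]
finger_gap: 0.113
grasp_force: 40.0
```

arm_command:
  commands:
    - [0,0,0.4,0,0,0,-1]
    - [0,0,0.8,0,0,0,-1]
    - [0,0,1.2,0,0,0,-1]
    - [0,0,1.5,0,0,0,-1]
    - [0,0,1.8,0,0,0,-1]
    - [0,0,2.1,0,0,0,-1]
    - [0,0,2.3,0,0,0,-1]
    - [0,0,2.3,0,0,0,-1]

```text
clock: 13.2
tcp_pos: [0.6098, -0.089, 0.1775]
orientation: [0.615, 0.789, 0.0, 0.0]
ft_force: [-6.2, -0.5, 11.5]
finger_gap: 0.108
grasp_force: 40.0
```

The lip is seated at about floor height (0.1346 m) with a firm reaction. I'll take the load off and then release.

arm_command:
  commands:
    - [0,0,-0.8,0,0,0,-1]
    - [0,0,-1.6,0,0,0,-1]
    - [0,0,-1.6,0,0,0,-1]
    - [0,0,-1.6,0,0,0,-1]
    - [0,0,-1.6,0,0,0,-1]
    - [0,0,-1.6,0,0,0,-1]
    - [0,0,-1.6,0,0,0,-1]
    - [0,0,-1.6,0,0,0,-1]

```text
clock: 14.2
tcp_pos: [0.6098, -0.0889, 0.1776]
orientation: [0.615, 0.789, 0.0, 0.0]
ft_force: [0.1, -0.8, -0.9]
finger_gap: 0.115
grasp_force: 40.0
```

arm_command:
  commands:
    - [0,0,0,0,0,0,-0.7]
    - [0,0,0,0,0,0,-0.6]
    - [0,0,0,0,0,0,-0.5]
    - [0,0,0,0,0,0,-0.4]
    - [0,0,0,0,0,0,-0.3]
    - [0,0,0,0,0,0,-0.2]
    - [0,0,0,0,0,0,-0.2]
    - [0,0,0,0,0,0,-0.2]

```text
clock: 15.2
tcp_pos: [0.6098, -0.089, 0.1777]
orientation: [0.615, 0.789, 0.0, 0.0]
ft_force: [-0.8, 0.1, -0.6]
finger_gap: 0.397
grasp_force: 0.0
```

arm_command:
  commands:
    - [0,0,-8,0,0,0,-0.2]
    - [0,0,-20,0,0,0,-0.2]
    - [0,0,-35,0,0,0,-0.2]
    - [0,0,-50,0,0,0,-0.2]
    - [0,0,-62,0,0,0,-0.2]
    - [0,0,-70,0,0,0,-0.2]
    - [0,0,-72,0,0,0,-0.2]
    - [0,0,-72,0,0,0,-0.2]

```text
clock: 16.2
tcp_pos: [0.6097, -0.089, 0.2494]
orientation: [0.615, 0.789, -0.0, -0.0]
ft_force: [0.0, -0.1, -0.4]
finger_gap: 0.401
grasp_force: 0.0
```

Run:
```python
from h import *
s=read_state(); im,P,c=snap('wrist','wrist4'); snap('side','side4')
M=R.from_quat(s['orientation']).as_matrix(); Q=(P-s['tcp_pos'])@M*1000; W=P[...,2]*1000
r,g,b=[im[...,i].astype(int) for i in range(3)]
tab=(b>r+50)&(b>g+40)&(W>150)&(abs(Q[...,0])<40)&(abs(Q[...,1])<40); print('tab top z',np.percentile(W[tab],[50,90,97]).round(1),'(home 192)')
lip=(Q[...,1]>9)&(Q[...,1]<40)&(g>150)&(abs(r-b)<30)&(abs(Q[...,0])<25)&(W>125)&(W<160)
print('lip top z',np.percentile(W[lip],[10,50,90]).round(1),'(home 138)')
rim=(g>110)&(abs(r-b)<30)&(abs(Q[...,0])<50)&(Q[...,1]<6)&(Q[...,1]>-90)&(W>120)&(W<150)
A=P[rim]; Z=np.c_[Q[rim][:,:2],np.ones(rim.sum())]; w=np.linalg.lstsq(Z,W[rim],rcond=None)[0]
print('rim z',np.percentile(W[rim],[10,50,90]).round(1),'tilt deg',np.degrees(w[:2]).round(2),rim.sum())
a=cv2.imread('pics/wrist4.png')[100:400,160:560]; b=cv2.imread('pics/side4.png')[170:320,290:490]
cv2.imwrite('pics/c4.png',np.hstack([a,cv2.resize(b,(400,300),interpolation=2)]))
```

```text
tab top z [192.2 193.2 193.7] (home 192)
lip top z [138.2 139.1 140.7] (home 138)
rim z [123.8 132.9 134.7] tilt deg [1.9  1.49] 3473
```

View pics/c4.png

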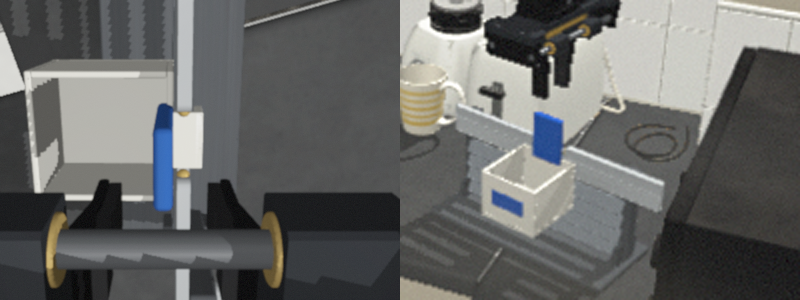

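The lip sits in the notch with both brass balls sprung over it, at crop (184,114) and (184,175). The caddy hangs level, and the tab top is at the home height of 192 mm. The jaws are well clear, so I'm handing in.

```bash
python3 -c "
from station import *
print(job_done())"
```

```text
the job is handed in; nothing more can be done
None
```

The caddy hangs in the rail notch, fully home with both catches clicked over its lip, and I released it and handed the job in at about 16 s; the jar, mug and lemon were not touched.

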